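# Pull out the chamber's sample tray and hold its spring clamp open at the mark

### The arm

A 6-joint arm with a two-finger parallel gripper is mounted at the origin on the work surface. World frame = base frame: x ahead of the robot, y to its left, z up, the work surface at z = 0. Lengths are in m, angles in degrees, forces in N, time in s.
With the tool pointing down it reaches from about 0.325 to 0.775 m from the base axis. Payload 5.5 kg.
Tool frame: the origin (TCP) lies at the centre of the arm's flange, where the gripper is bolted on; the fingertips stand 182 mm ahead of it and the grasp point (between the pads) lies 163 mm ahead of it; z points along the fingers, y is the direction in which the jaws open and shut (so a half turn about z gives the same grasp; the last joint's range is limited). The gripper opens to 88 mm and grips with 3 to 60 N. Pads are 20 mm wide; open, the fingers measure 115 mm over their backs; the gripper's body (75 mm by 178 mm) begins 61 mm behind the grasp point.
Start: joints at [-69.597, 5.22, 70.514, -0, 104.267, -3.249], TCP at [0.241, -0.55, 0.405] pointing down, gripper open.
Joint ranges: [-164.24, 164.24], [-49.07, 125.15], [9.68, 141.18], [-86.29, 266.29], [3.28, 154.24], [-151.56, 151.56]. Speed limits (degrees/s): [147.25, 147.25, 172.46, 180, 180, 180].

### API

Orientations are given as [roll, pitch, yaw] about the fixed x, y, z axes, in that order (R = Rz(yaw) Ry(pitch) Rx(roll)).
In Python, from station import r gives the robot as it stands. The module is installed in compiled form; this text tells all that it offers. Calls block until the motion is done:
- r.reach(position, orientation): joint-space move of the TCP to a pose.
- r.servo_line(position, rotation=None, speed=0.15): straight line of the TCP; rotation=None keeps the orientation; speed is the mean speed in m/s.
- r.move_joints(angles): joint-space move.
- r.let_go() and r.grab(squeeze=None): open the fingers fully, or close them until they stop; squeeze is the grip in N (None keeps the last).
- r.wait(seconds).
- r.inverse_kinematics(position, orientation): joint angles nearest the present ones, or None.
- r.sense(): the state.
- r.snapshot(name): name is "side" or "top"; returns a dict with "frame" (384x512x3 uint8, red, green, blue), "fx", "fy", "cx", "cy" (pixels), "R" (3x3) and "t" (3): a world point X has camera coordinates R X + t. Camera axes: x right, y down, z forward; pixel columns grow to the right and rows downward; lengths in m; the calibration is good to about 2 mm. A picture is of the moment at which its call begins. There is no depth.
A pose or a line that the arm cannot do raises r.IKError and nothing moves.
- r.hand_in(): hands the job in, once; it reports no verdict.
The state is a dict: "clock": time; "joints": joint angles; "joint_vel": joint speeds; "joint_torque": joint torques, N m; "tcp_pos": TCP position; "orientation": TCP orientation; "contact_force": force on the tool from outside, world axes, zero at the start; "torque": the same for the moment, N m; "opening": finger opening in m.
Only numpy, scipy, OpenCV 4.12 (cv2) and the standard library are available. Lean on these libraries where they do the work, as an engineer would, in place of code of your own. Each camera call takes 0.05 s, during which the arm holds its last target.

### The job

Pull the sample tray of the steel test chamber all the way out to its stop. Then pull the tray's spring-loaded clamp jaw back towards the front of the tray by its upright tab until the jaw's pointer stands level with the brass marker on the tray's rim, and finish while holding it there with the gripper so that a sample can be laid in: do not let go, the spring would shut it. Leave the glass flask, the reagent bottle and the jar standing where they are.

Things in the scene. Friction and masses are not known exactly. Their poses are not given: they have to be found in the camera images.
- chamber: Fixed low stainless-steel test chamber, 270 deep (x) x 240 wide (y) x 112 high mm, cover plate 4 mm more, on the bench. Origin: bench level, middle of its front face. Its -x points out of the front towards the robot (turned up to 17 degrees), +y to the robot's left, z up. The tray slides out of the front along the chamber's -x.
- tray (a joint): How far the tray is out, m: 0 shut (found 15 to 45 mm ajar), 0.175 at its stop. It stays where it is left (friction about 3 N). Aluminium tray, 190 wide, floor top 39 mm above the bench, low side rims to 51 mm; front panel 12 thick, 206 wide, 28 to 102 mm above the bench, standing just in front of the chamber's front face.
- tray_handle (a point): Centre of the grip of the tray's white bow handle: a level round bar 10 mm thick and 100 mm long across the tray (along y), 82 mm above the bench, 45 mm in front of the front panel's face (40 mm free gap behind the bar, nothing under or over it). Its axes are the chamber's; it moves with the tray.
- jaw (a joint): How far the clamp jaw is pulled back from the fixed jaw, m: 0 clamped (its rest, where the spring returns it), grows towards the front panel (along the chamber's -x), end of travel 0.05. The spring pulls back with about 4 N at 0 rising to about 12 N at 0.045.
- jaw_tab (a point): Grip point, 82 mm above the bench, on the jaw's upright dark steel tab: 12 mm thick (x), 34 wide (y), 54 to 100 mm above the bench, mid-tray. With tray and jaw at 0 it is inside the chamber, 95 mm behind its front face; with the tray at its stop, 80 mm in front of it. Jaw block and fixed jaw around it reach 55 mm up; the front panel is 95 mm ahead at jaw 0. Chamber's axes; moves with the jaw.
- jaw_pointer (a point): Tip of the jaw's pointer, a 3 mm wide fin on an arm to the left (+y) of the jaw, 52 mm above the bench. Relative to jaw_tab it lies 8 mm along x and 73 mm along y. It moves with the jaw.
- marker_tip (a point): Tip of the brass marker, a block 14 x 16 x 16 mm on the tray's left (+y) rim with a 3 mm wide fin pointing inwards at the jaw's pointer, 52 mm above the bench. It is locked on the tray, 20 to 42 mm in front of where the jaw's pointer rests, and differs each time. Level means that jaw_pointer and marker_tip have the same x in the chamber's axes.
- marker (a joint): Where the marker is locked, m: the value of joint jaw at which the jaw's pointer stands level with it.
- reagent_mid (a point): Centre of the amber reagent bottle with blue cap, 66 mm diameter, 150 high, standing on the bench; this point is 75 mm up. Bystander.
- flask_mid (a point): Conical glass flask, 78 mm diameter at the foot, 122 high, standing on the bench; this point is 50 mm up. Bystander.
- jar_mid (a point): White jar with red cap, 64 mm diameter, 90 high, standing on the bench; this point is 45 mm up. Bystander.

How it is judged:
By the outcome, as a careful person would: the job done as asked, in the order asked, and still so for the second after the job is handed in, while the arm keeps its last pose, push and grip.
It also fails if it takes over 54 s, if anything falls off the work surface, if the arm or the gripper's body presses on something with over 40 N, if the wrist force passes 120 N, or if a joint passes its speed limit or range.

## Working session

There is one attempt and no reset: what is moved stays moved. The work goes in short steps, each a Python script; the robot and the scene stay as the last script left them, time stands still between calls to the robot, and variables do not carry over. Pictures are saved under pics/ and viewed, and the job is handed in when it is done.

```bash
mkdir -p pics; cat > h.py <<'E'
import numpy as np, cv2
from station import r
def snap(n,f):
    s=r.snapshot(n); cv2.imwrite('pics/'+f,s['frame'][:,:,::-1]); return s
def K(s): return np.array([[s['fx'],0,s['cx']],[0,s['fy'],s['cy']],[0,0,1]])
def proj(s,X):
    c=np.array(s['R'])@np.array(X)+np.array(s['t']); return np.array([s['fx']*c[0]/c[2]+s['cx'],s['fy']*c[1]/c[2]+s['cy']])
def ray(s,u,v,z):
    R=np.array(s['R']);o=-R.T@np.array(s['t']);d=R.T@np.array([(u-s['cx'])/s['fx'],(v-s['cy'])/s['fy'],1]);return o+d*(z-o[2])/d[2]
E
python3 - <<'E'
from h import *
for n in('side','top'):
    s=snap(n,n+'0.png'); R=np.array(s['R']); print(n,-R.T@np.array(s['t']),R[2],s['fx'])
print(r.sense())
E
```

```text
side [ 0.53022303 -0.68986431  0.56401417] [ 0.08598306  0.81338874 -0.57533092] 404.06176365064306
top [0.50549474 0.03457067 1.08326539] [ 0.12767461 -0.00329465 -0.99181064] 445.8140938968493
{'clock': 0.1, 'joints': array([-6.95979984e+01,  5.25887494e+00,  7.05749150e+01,  1.17823958e-03,
        1.04265220e+02, -3.24741962e+00]), 'joint_vel': array([ 0.05593152, -0.14152161, -0.17045317,  0.04610116,  0.01829028,
        0.06154641]), 'joint_torque': array([ 2.81478693e-03, -4.47859061e+01, -4.07569849e+01,  7.00286287e-02,
        2.84589012e-02, -1.19344591e-04]), 'tcp_pos': array([ 0.24071685, -0.54965769,  0.40361947]), 'orientation': array([-1.79901214e+02, -6.74928282e-03,  2.36497048e+01]), 'contact_force': array([-0.65963228, -0.27272351,  0.31244191]), 'torque': array([-0.01240187, -0.02266826,  0.0279475 ]), 'opening': 0.08761840293172492}
```

View pics/side0.png

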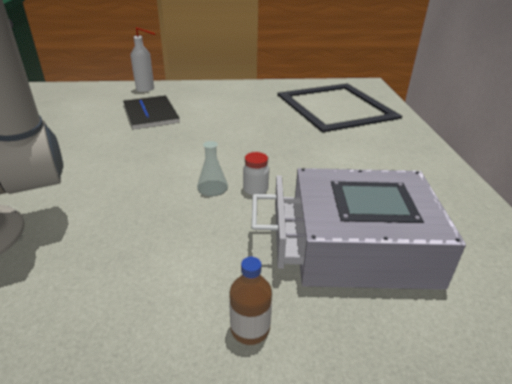

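View pics/top0.png

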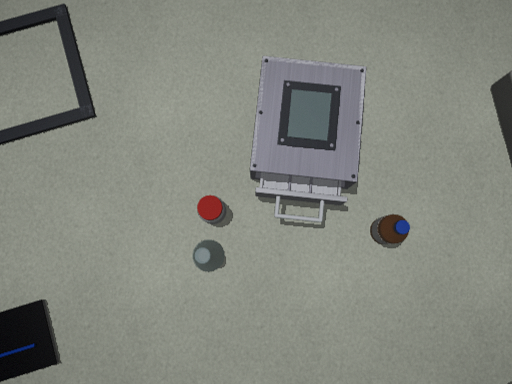

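Side: tray ajar at about (285,230), handle at (262,212), flask (212,172), jar (256,175), bottle (251,305). Top: handle bar runs from about (277,219) to (324,221). Next I'll fit the pose.

```bash
python3 - <<'E'
import cv2
a=cv2.imread('pics/top0.png')
cv2.imwrite('pics/top0z.png',cv2.resize(a[150:270,190:350],None,fx=5,fy=5,interpolation=cv2.INTER_CUBIC))
a=cv2.imread('pics/side0.png')
cv2.imwrite('pics/side0z.png',cv2.resize(a[160:280,190:350],None,fx=5,fy=5,interpolation=cv2.INTER_CUBIC))
E
```

```text
(no output)
```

View pics/top0z.png

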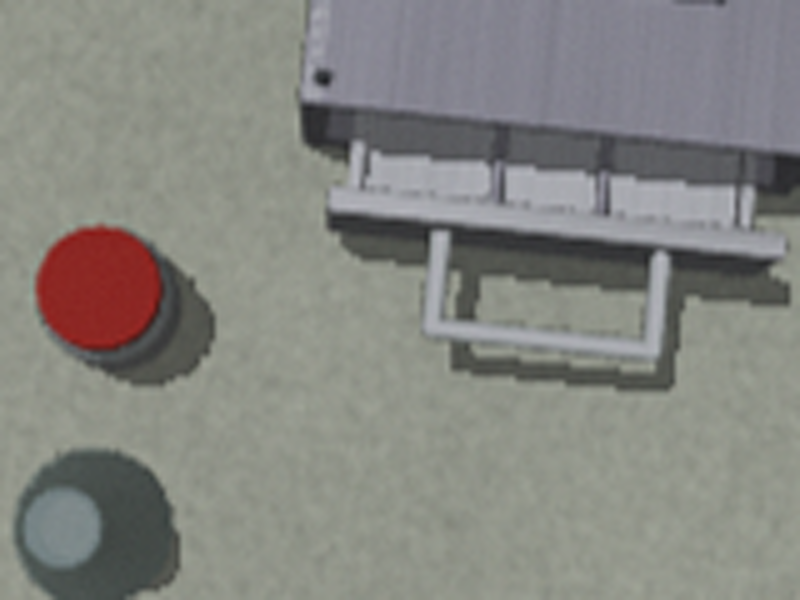

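View pics/side0z.png

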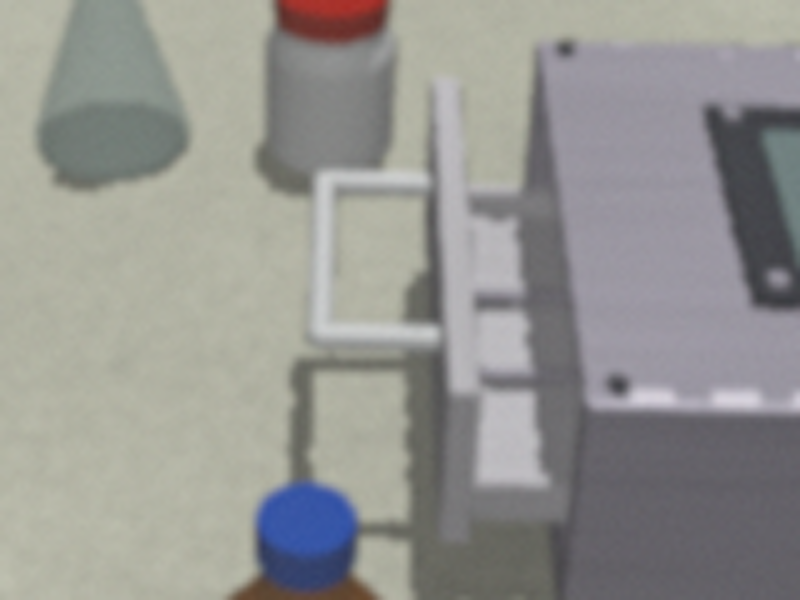

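```bash
python3 - <<'E'
from h import *
s=r.snapshot('top'); d=r.snapshot('side')
z=lambda s,x,y,h:ray(s,190+x/5-.4,0+(y/5-.4)+(150 if s is TS else 160),h)
TS=s
A=z(s,433,329,.082);B=z(s,655,350,.082);print('bar',A,B,(A+B)/2,np.linalg.norm(A-B))
A2=z(d,323,180,.082);B2=z(d,318,333,.082);print('bar side',A2,B2,(A2+B2)/2)
P=z(s,330,190,.102);Q=z(s,785,238,.102);print('panel',P,Q,np.linalg.norm(P-Q),(P+Q)/2)
F=[ray(s,*p,.116) for p in((250.5,169.8),(357,183.5),(366,68),(264,57))];print(F)
for a,b in((A,B),(P,Q),(F[0],F[1]),(F[3],F[2])): v=a-b;print(np.degrees(np.arctan2(-v[0],v[1])))
v=F[3]-F[0];w=F[2]-F[1];print(np.degrees(np.arctan2(v[1],v[0])),np.degrees(np.arctan2(w[1],w[0])))
g=lambda x,y,h:ray(s,190+x/5-.4,150+y/5-.4,h)
print('jar',g(99,288,.09),'flask',g(62,526,.122),'bot',ray(s,402,228,.15))
E
```

```text
bar [ 0.59485121 -0.0083524   0.082     ] [ 0.58575866 -0.10832386  0.082     ] [ 0.59030494 -0.05833813  0.082     ] 0.10038409937154409
bar side [ 0.5980385  -0.00703407  0.082     ] [ 0.58745417 -0.1062468   0.082     ] [ 0.59274633 -0.05664044  0.082     ]
panel [0.65496132 0.03827624 0.102     ] [ 0.63424177 -0.16396031  0.102     ] 0.20329515729988723 [ 0.64460155 -0.06284204  0.102     ]
[array([0.69247848, 0.04964857, 0.116     ]), array([ 0.66287716, -0.18466596,  0.116     ]), array([ 0.92903287, -0.21169441,  0.116     ]), array([0.95409019, 0.02042095, 0.116     ])]
-5.196834100011043
-5.849659794688423
-7.2001237384264245
-6.161335695301505
-6.374728492860998 -5.798580817936152
jar [0.61196934 0.14158127 0.09      ] flask [0.50615411 0.1521344  0.122     ] bot [ 0.56334    -0.26899799  0.15      ]
```

```bash
cat >> h.py <<'E'
th=np.radians(-6.0); ex=np.array([np.cos(th),np.sin(th),0]); ORI=[180,0,84.0]
def tcp(): return np.array(r.sense()['tcp_pos'])
def f(): return np.array(r.sense()['contact_force'])
E
python3 - <<'E'
from h import *
bar=np.array([.5915,-.0575,.082])
p=bar-ex*.026+[0,0,.163]
up=p.copy(); up[2]=.36
r.reach(up,ORI); r.servo_line(p,speed=.12)
print(r.sense()['clock'],tcp()-p,r.sense()['orientation'],f())
snap('side','side1.png')
E
```

```text
3.4333 [ 2.89285874e-04 -5.40353699e-05  1.11721895e-03] [1.79898961e+02 3.79148111e-03 8.39993279e+01] [ 0.12424636 -0.92977937 -0.0448013 ]
```

View pics/side1.png

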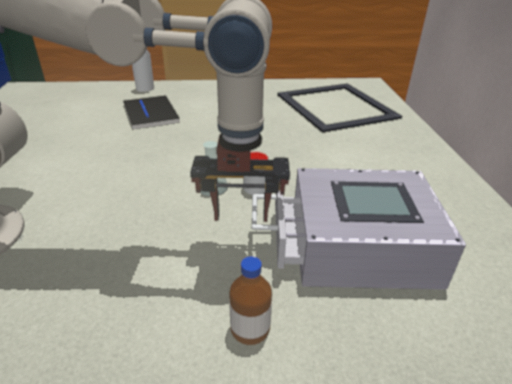

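The image shows the rear finger, at (267,205), in the gap between bar and panel, with the front finger clear at (215,205). I'll pull now and watch the force.

```bash
python3 - <<'E'
from h import *
p0=np.array([.5915,-.0575,.245])-ex*.026; f0=f()
def go(d,sp):
    r.servo_line(p0-ex*d,speed=sp); s=r.sense(); a=np.array(s['tcp_pos']); F=np.array(s['contact_force'])-f0
    print(round(d,3),'act %.4f F %.1f'%(-(a-p0)@ex,F@ex),'clk %.1f'%s['clock']); return F@ex
go(.06,.08); go(.145,.08)
d=.145
while d<.185:
    d+=.003
    if go(d,.03)>14: break
E
```

```text
0.06 act 0.0600 F -0.7 clk 4.4
0.145 act 0.1449 F 1.4 clk 5.6
0.148 act 0.1480 F 1.3 clk 5.8
0.151 act 0.1511 F 0.1 clk 6.1
0.154 act 0.1539 F 6.7 clk 6.3
0.157 act 0.1553 F 21.4 clk 6.6
```

```bash
python3 - <<'E'
from h import *
p0=np.array([.5915,-.0575,.245])-ex*.026
r.servo_line(p0-ex*.140,speed=.08)
p=p0-ex*.140; p[2]=.33; r.servo_line(p,speed=.2)
j=np.array(r.sense()['joints']); j[0]-=55; r.move_joints(j)
print(r.sense()['clock'],f())
for n in('top','side'):
    s=snap(n,n+'2.png'); np.savez('pics/%s2.npz'%n,**{k:np.array(v) for k,v in s.items()})
a=cv2.imread('pics/top2.png');cv2.imwrite('pics/top2z.png',cv2.resize(a[150:300,210:370],None,fx=4,fy=4,interpolation=cv2.INTER_CUBIC))
E
```

```text
9.0 [0.15494418 0.00117315 0.28872222]
```

View pics/top2z.png

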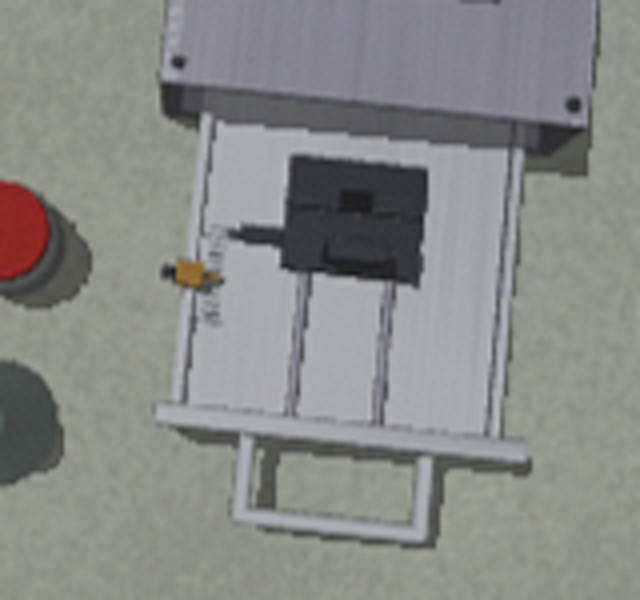

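View pics/side2.png

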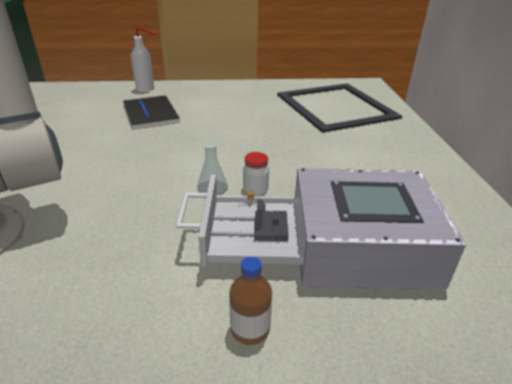

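Top zoom shows the tray out, the pointer tip near (228,233), the brass fin tip near (222,279), and the tab around (360,255). I'll zoom further to measure it.

```bash
python3 - <<'E'
import cv2
a=cv2.imread('pics/top2.png');cv2.imwrite('pics/t2a.png',cv2.resize(a[185:225,250:320],None,fx=11,fy=11,interpolation=cv2.INTER_CUBIC))
a=cv2.imread('pics/side2.png');cv2.imwrite('pics/s2a.png',cv2.resize(a[175:245,230:300],None,fx=8,fy=8,interpolation=cv2.INTER_CUBIC))
E
```

```text
(no output)
```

View pics/t2a.png

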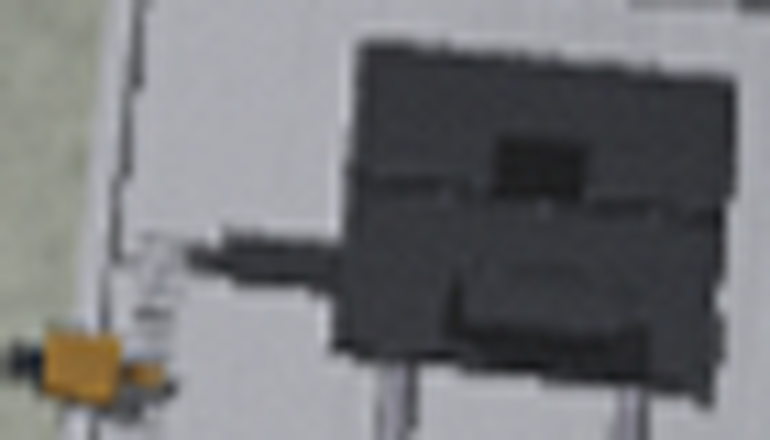

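View pics/s2a.png

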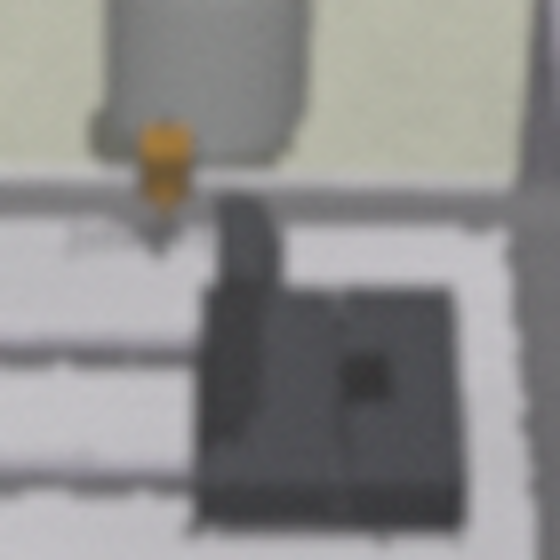

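```bash
python3 - <<'E'
from h import *
s=dict(np.load('pics/top2.npz')); d=dict(np.load('pics/side2.npz'))
g=lambda x,y,h:ray(s,250+x/11-.45,185+y/11-.45,h)
k=lambda x,y,h:ray(d,230+x/8-.44,175+y/8-.44,h)
P=g(190,257,.052);M=g(163,376,.052);M2=k(165,205,.052)
ey=np.array([-ex[1],ex[0],0])
print('P',P,'M',M,'Mside',M2,'dx',(P-M)@ex,'dy',(M-P)@ey)
tab=P-.008*ex-.073*ey;print('tab from ptr',tab)
# tab top front edge and rear edge at .1
L=g(455,318,.1);Rr=g(645,335,.1);print('front top edge',L,Rr,np.linalg.norm(L-Rr),'centre',(L+Rr)/2+.006*ex)
L=g(465,258,.1);Rr=g(655,270,.1);print('rear top edge',(L+Rr)/2-.006*ex)
z=lambda x,y,h:ray(s,210+x/4-.4,150+y/4-.4,h)
A=z(240,517,.082);B=z(428,535,.082);print('bar',A,B,(A+B)/2)
F=(ray(s,250.5,169.8,.116)+ray(s,357,183.5,.116))/2;print(F)
C=z(163,82,.116);D=z(590,125,.116);print('cover',C,D,(C+D)/2,'tabpred',(C+D)/2-.080*ex,'barpred',(C+D)/2-(.175+.058)*ex)
for a,b in((A,B),(C,D)):v=a-b;print(np.degrees(np.arctan2(-v[0],v[1])))
G=proj(s,[*tab[:2],.1]);print(G,(np.array(G)-[250,185]+.45)*11)
E
```

```text
P [0.61490984 0.01214962 0.052     ] M [0.58967073 0.01780865 0.052     ] Mside [0.5920547  0.01879286 0.052     ] dx 0.025692383484811693 dy 0.0029898252300998543
tab from ptr [ 0.59932309 -0.05961425  0.052     ]
front top edge [ 0.59768515 -0.04017418  0.1       ] [ 0.59440241 -0.07840346  0.1       ] 0.03836996262416971 centre [ 0.60201091 -0.05991599  0.1       ]
rear top edge [ 0.60273028 -0.06078212  0.1       ]
bar [0.45393074 0.00645365 0.082     ] [ 0.44448254 -0.0974794   0.082     ] [ 0.44920664 -0.04551287  0.082     ]
[ 0.67767782 -0.06750869  0.116     ]
cover [0.6918046  0.04997531 0.116     ] [ 0.66878218 -0.18503121  0.116     ] [ 0.68029339 -0.06752795  0.116     ] tabpred [ 0.60073164 -0.05916567  0.116     ] barpred [ 0.44856979 -0.04317282  0.116     ]
-5.194286560276882
-5.595127742905278
[299.68360812 212.75703219] [551.46968936 310.27735409]
```

Pointer to marker is about 25.7 mm, and the tab sits at about (0.601, -0.0595). I'll grasp it now.

```bash
sed -i 's/-6.0)/-5.6)/;s/84.0\]/84.4]/' h.py; python3 - <<'E'
from h import *
p=np.array([.601,-.0595,.245]); up=p+[0,0,.1]
r.reach(up,ORI); r.servo_line(p,speed=.12); print(f(),r.sense()['clock'])
snap('side','side3.png')
f0=f(); r.grab(35); s=r.sense(); print(s['opening'],(f()-f0)@ex,f()-f0,tcp()-p,s['clock'])
for n in('top','side'): q=snap(n,n+'4.png'); np.savez('pics/%s4.npz'%n,**{k:np.array(v) for k,v in q.items()})
a=cv2.imread('pics/top4.png');cv2.imwrite('pics/top4z.png',cv2.resize(a[150:300,210:370],None,fx=5,fy=4,interpolation=cv2.INTER_CUBIC))
E
```

```text
[-0.52666112  0.10082111  0.04884922] 11.9
0.01193970162379311 5.037696318631761 [ 4.96248342 -1.01346492 -1.12524269] [ 3.07084454e-04 -2.65998118e-05  1.15381482e-05] 13.1
```

View pics/top4z.png

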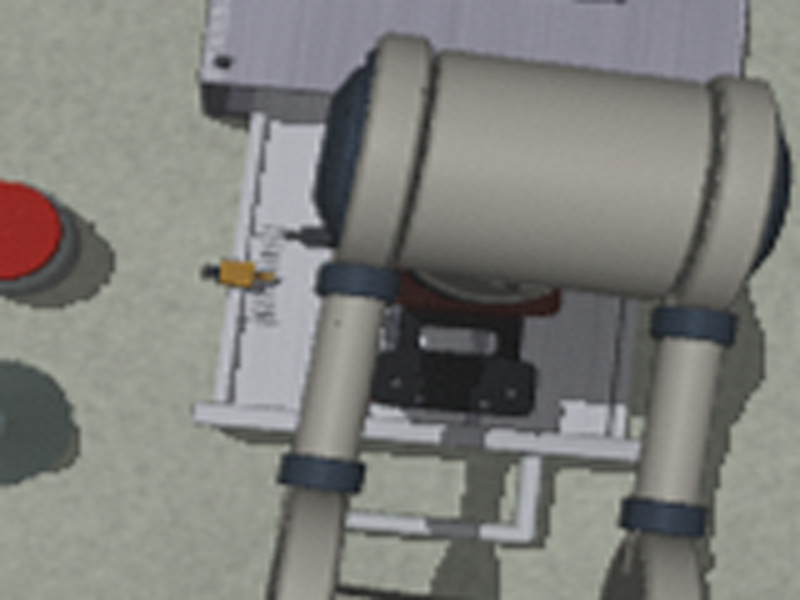

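View pics/side4.png

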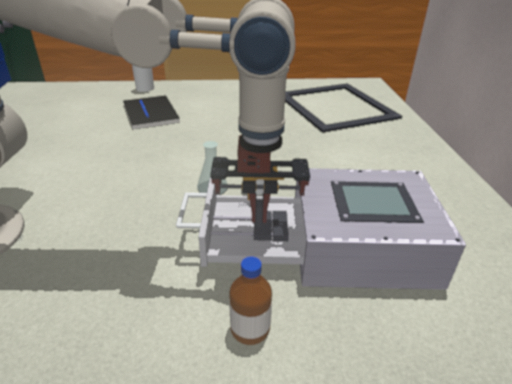

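Tab gripped (opening 11.9 mm) and the pointer is still visible from the top at zoom (285,233). I'll pull 22 mm and look again.

```bash
cat > look.py <<'E'
from h import *
import sys
t=sys.argv[1]
q=snap('top',t+'.png'); np.savez('pics/%s.npz'%t,**{k:np.array(v) for k,v in q.items()})
a=cv2.imread('pics/%s.png'%t);cv2.imwrite('pics/%sz.png'%t,cv2.resize(a[195:235,240:300],None,fx=12,fy=12,interpolation=cv2.INTER_CUBIC))
E
python3 - <<'E'
from h import *
p=tcp(); p[2]=.245; f0=f(); r.servo_line(np.array([.601,-.0595,.245])-ex*.022,speed=.03); r.wait(.3)
s=r.sense();print((p-tcp())@ex,(f()-f0)@ex,s['opening'],s['clock'])
E
python3 look.py t5
```

```text
0.021991661357261327 2.537149214576032 0.011927824083811699 14.3833
```

View pics/t5z.png

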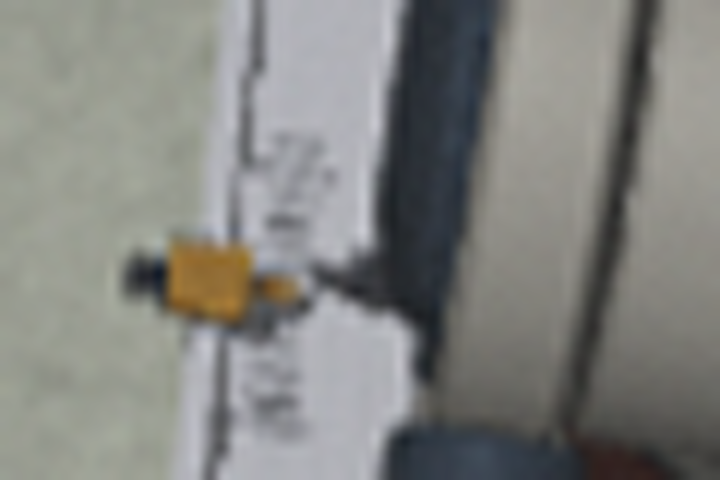

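Pointer tip is at zoom (318,271) and the fin at (290,287), so roughly 3.7 mm is left, which agrees with 25.7 minus 22.

```bash
python3 - <<'E'
from h import *
r.servo_line(np.array([.601,-.0595,.245])-ex*.0257,speed=.02); r.wait(.3)
s=r.sense();print(s['opening'],s['clock'],f())
E
python3 look.py t6; python3 - <<'E'
from h import *
for t in('top2','t5','t6'):
    s=dict(np.load('pics/%s.npz'%t)); a=s['frame'].astype(int)
    m=(a[...,0]-a[...,2]>40)&(np.indices(a.shape[:2])[1]>=261); m[:195]=m[235:]=0; m[:,:250]=m[:,275:]=0
    v,u=np.nonzero(m);w=(a[...,0]-a[...,2])[v,u]; um,vm=(u*w).sum()/w.sum(),(v*w).sum()/w.sum()
    M=ray(s,um,vm,.052)
    print(t,'marker fin',um,vm,M@ex)
    for c in range(264,275):
        col=a[203:226,c].sum(1)/3; print(c,[int(x) for x in col])
E
```

```text
0.011825540759038099 15.0667 [ 7.45969759 -0.24607368 -3.42036949]
top2 marker fin 262.7418181818182 218.61454545454546 0.5850071197521145
264 [173, 171, 173, 151, 161, 158, 142, 143, 139, 161, 116, 138, 139, 150, 125, 111, 102, 83, 101, 150, 153, 158, 153]
265 [173, 172, 175, 157, 146, 147, 142, 160, 152, 161, 135, 147, 153, 160, 148, 157, 117, 71, 139, 172, 172, 171, 171]
266 [174, 172, 174, 158, 128, 128, 141, 163, 156, 162, 170, 168, 172, 172, 173, 174, 152, 150, 171, 175, 175, 174, 173]
267 [173, 173, 175, 160, 102, 74, 105, 156, 173, 172, 174, 173, 174, 172, 173, 174, 171, 172, 172, 172, 170, 172, 169]
268 [173, 175, 174, 159, 99, 63, 84, 148, 175, 174, 173, 172, 171, 173, 173, 174, 174, 173, 172, 175, 171, 172, 173]
269 [171, 172, 176, 178, 122, 58, 70, 145, 178, 174, 173, 172, 172, 173, 172, 173, 173, 173, 174, 173, 172, 174, 173]
270 [173, 175, 147, 112, 77, 57, 51, 142, 179, 175, 174, 173, 174, 172, 174, 173, 173, 173, 172, 174, 173, 172, 171]
271 [175, 174, 157, 96, 54, 56, 51, 81, 151, 175, 171, 173, 172, 172, 172, 169, 171, 171, 171, 171, 173, 171, 172]
272 [174, 175, 16
[... 2236 characters left out ...]
81, 179, 179, 181, 186, 138, 80, 133, 176, 182, 179, 180, 178]
269 [177, 178, 178, 179, 181, 182, 180, 182, 181, 181, 182, 182, 184, 187, 141, 73, 64, 74, 105, 162, 183, 179, 179]
270 [181, 180, 181, 183, 184, 184, 184, 187, 188, 189, 169, 149, 148, 178, 131, 55, 59, 57, 63, 150, 184, 181, 178]
271 [185, 188, 189, 169, 151, 152, 134, 104, 96, 89, 70, 61, 62, 76, 63, 44, 47, 56, 58, 93, 158, 181, 179]
272 [103, 96, 88, 71, 66, 67, 57, 48, 44, 39, 40, 41, 40, 38, 41, 43, 41, 40, 48, 58, 150, 186, 181]
273 [49, 46, 41, 42, 45, 44, 42, 46, 44, 44, 45, 46, 45, 42, 43, 45, 43, 42, 44, 41, 65, 125, 174]
274 [48, 48, 49, 48, 49, 49, 49, 48, 48, 45, 47, 46, 47, 49, 46, 48, 46, 45, 46, 42, 36, 63, 89]
```

View pics/t6z.png

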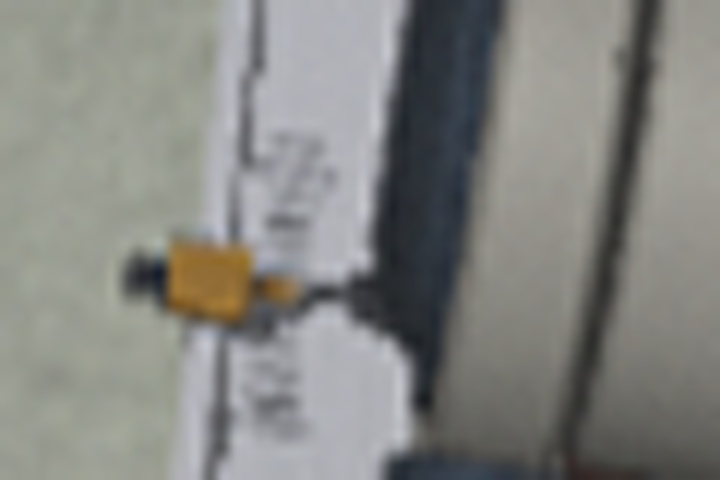

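```bash
python3 - <<'E'
import numpy as np
a=np.load('pics/t6.npz')['frame'].astype(int)
for c in range(259,269): print(c,'R-B',(a[214:224,c,0]-a[214:224,c,2]).tolist(),'R',a[214:224,c,0].tolist(),'B',a[214:224,c,2].tolist())
E
```

```text
259 R-B [-9, 48, 99, 95, 94, 97, 105, 63, -4, -8] R [104, 137, 151, 144, 147, 152, 159, 108, 78, 145] B [113, 89, 52, 49, 53, 55, 54, 45, 82, 153]
260 R-B [-11, 30, 94, 86, 74, 68, 52, 21, -2, -8] R [168, 158, 153, 140, 123, 119, 111, 88, 85, 131] B [179, 128, 59, 54, 49, 51, 59, 67, 87, 139]
261 R-B [-9, -4, -1, -2, 26, 33, 3, -5, -4, -5] R [180, 162, 164, 133, 81, 83, 90, 78, 84, 110] B [189, 166, 165, 135, 55, 50, 87, 83, 88, 115]
262 R-B [-8, -9, -10, -11, 61, 63, 2, -7, -4, -7] R [152, 161, 170, 127, 114, 109, 88, 73, 78, 121] B [160, 170, 180, 138, 53, 46, 86, 80, 82, 128]
263 R-B [-6, -7, -9, -12, 54, 72, 17, -6, -8, -7] R [147, 146, 156, 127, 129, 131, 99, 102, 147, 140] B [153, 153, 165, 139, 75, 59, 82, 108, 155, 147]
264 R-B [-7, -8, -10, -9, 33, 45, 7, -7, -8, -8] R [141, 142, 152, 142, 144, 131, 94, 101, 156, 155] B [148, 150, 162, 151, 111, 86, 87, 108, 164, 163]
265 R-B [-6, -6, -8, -9, -1, 3, -3, -7, -7, -8] R [152, 156, 163, 158, 132, 92, 74, 142, 178, 176] B [158, 162, 171, 167, 133, 89, 77, 149, 185, 184]
266 R-B [-7, -7, -7, -6, -8, -6, -6, -8, -7, -7] R [176, 175, 178, 180, 135, 56, 131, 179, 181, 178] B [183, 182, 185, 186, 143, 62, 137, 187, 188, 185]
267 R-B [-7, -8, -8, -8, -7, -3, -8, -9, -7, -7] R [178, 179, 179, 181, 134, 59, 143, 180, 176, 174] B [185, 187, 187, 189, 141, 62, 151, 189, 183, 181]
268 R-B [-7, -7, -7, -9, -8, -7, -8, -8, -7, -7] R [176, 177, 179, 183, 135, 77, 130, 173, 180, 177] B [183, 184, 186, 192, 143, 84, 138, 181, 187, 184]
```

```bash
python3 - <<'E'
from h import *
s=snap('top','t7.png');snap('side','s7.png'); print(np.abs(s['frame'].astype(int)-np.load('pics/t6.npz')['frame'])[200:230,255:272].max(),r.sense()['opening'],f(),r.sense()['clock'])
E
```

```text
6 0.012052231880109952 [ 8.5013537   0.03275755 -3.95675316] 15.2167
```

View pics/s7.png

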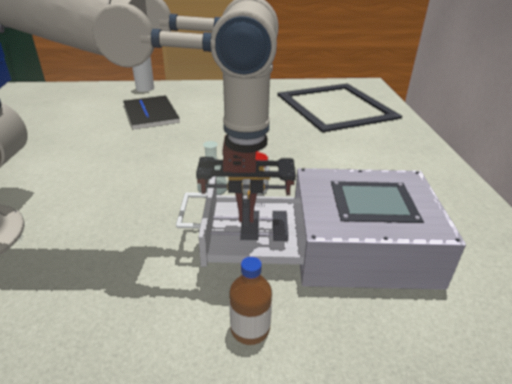

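The gripper at (245,205) holds the tab with the jaw open. The bottle at (251,305), flask and jar are where they were, so I'll hand in.

```bash
python3 -c "
from h import *
r.hand_in()"
```

```text
the job is handed in; nothing more can be done
```

I pulled the tray out to its stop, then pulled the clamp jaw back about 25.7 mm by its tab. I handed in after about 15 s with the gripper still holding it there.

- **Tray:** I hooked one open finger behind the handle bar. The force rose from about 1 N to 21 N at the stop. The handle then measured 0.449 m in x against 0.449 m predicted, and the brass marker did not shift while I pulled the jaw.
- **Jaw:** In the last top view the pointer and marker were level to within about 0.2 px, roughly 0.5 mm. The distance I measured before pulling (25.7 mm) agreed with this.
- **Grip:** The opening was 12.0 mm, which matches the tab thickness, and the grip was 35 N. The spring pulled back with about 8.5 N, and nothing moved between the last two pictures.
- **Flask, jar and bottle:** They look untouched. In the final side view the gripper partly hides the flask and jar, so for those two I also rely on the arm having stayed clear of them.

No check failed. The only disagreement was the side camera putting the marker about 2 mm off the top view, which is within the stated calibration error. I used only the top view for the levelling.

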